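# Pack the sampling carrier

## Robot

A 6-joint arm with a two-finger parallel gripper is mounted at the origin on a cart in front of the work surface, level with it; the furniture and walls round the work are solid. World frame = base frame: x ahead of the robot, y to its left, z up, the work surface at z = 0. Lengths are in m, angles in degrees, forces in N, time in s.
With the tool pointing down it reaches from about 0.4 to 0.825 m from the base axis. Payload 7 kg.
Tool frame: the origin (TCP) lies on the centre line of the jaws, within the pads' length; the fingertips stand 8 mm ahead of it and the grasp point (between the pads) lies 11 mm behind it; z points along the fingers, y is the line along which they close (so a half turn about z gives the same grasp; the last joint's range is limited). The gripper opens to 88 mm and grips with 3 to 60 N. Pads are 19 mm wide; open, the fingers measure 130 mm over their backs; the gripper's body (78 mm by 193 mm) begins 47 mm behind the grasp point.
Start: joints at [83.658, 20.546, 0.682, 0, -70.136, -16.507], TCP at [0.262, 0.622, 0.235] pointing down, gripper open.
Joint ranges: [-176.03, 176.03], [-82.01, 121.73], [-58.28, 71.71], [-173.87, 95.51], [-174.79, -0.11], [-173.66, 173.66]. Speed limits (degrees/s): [136.94, 136.94, 172.46, 180, 180, 180].

## Interface

Orientations are given as [roll, pitch, yaw] about the fixed x, y, z axes, in that order (R = Rz(yaw) Ry(pitch) Rx(roll)).
In Python, from plant import ctrl, vision gives the robot as it stands. The module is installed in compiled form; this text tells all that it offers.
- The arm moves only by the tool move_arm, never from a script. Its argument "moves" is one flat list of numbers, 7 for each row, row after row: the finger opening in cm, from 0 to 8.76, then the shift along the tool's x, y, z in cm, then the turn, a rotation vector about the tool's x, y, z in rad. A call has 1 to 8 rows; each row shifts and turns the commanded pose from where the row before left it, along the tool's axes as they then stand; what a row does not reach is not made up. A row lasts 1/10 s, in which the tool goes at most 50 mm and 8.59 degrees, less where a joint would pass 70% of its speed; a pose out of reach is approached as far as the arm can. A call with a gripper value outside its range is refused whole. The fingers move at their own pace and stop on an object; the grip force is fixed at half the most. Time passes only in rows, so rows that do not move let the fingers close. It gives the time, the measured TCP pose, the force, the opening and the grip force at its end, in the units of the state.
- ctrl.get_obs(): the state, without advancing time (a new reading comes with each control period).
- vision.snapshot(name): name is "side" or "top" or "wrist"; returns (picture, depth): 420x560x3 uint8, red, green, blue; 420x560 float32, m along the optical axis (not along the pixel's ray), 0 where there is no reading.
- vision.camera_model(name): a dict with "vertical_fov" (degrees; the focal length in pixels is half the picture's height over the tangent of half this angle, whatever the lens; pixels are square), "cx", "cy" (the principal point, pixels), "cam_to_world" (4x4, takes a point from camera to world coordinates). Camera axes: x right, y down, z forward; pixel columns grow to the right and rows downward; lengths in m; the calibration is good to about 2 mm. A picture is of the moment at which its call begins: read the wrist's pose just before it. camera_model takes no time and is no camera call; for the wrist camera it gives the pose at the moment of the call.
- ctrl.close_job(): hands the job in; it is judged then, once.
The state is a dict: "clock": time; "joint_pos": joint angles; "qvel": joint speeds; "tau": joint torques, N m; "tool_pos": TCP position; "orientation": TCP orientation; "force": force on the tool from outside, world axes, zero at the start; "moment": the same for the moment, N m; "opening": finger opening in m; "gripper_force": force on a finger pad.
Only numpy, scipy, OpenCV 4.12 (cv2) and the standard library are available. Lean on these libraries where they do the work, as an engineer would, in place of code of your own. Each camera call takes 0.05 s, during which the arm holds its last target. There are 200 camera calls.

## Task

Pack the three-bay carrier tray for a sampling round: stand the shortest stack of petri dishes on the worktop in the bay next to the carrier's handle, the squat wide-lidded jar in the middle bay, and the smallest reagent bottle in the bay at the far end from the handle, each upright and flat on the bay's floor. Do not tip them on the way. Leave the taller dish stack and the two large bottles standing where they are, and leave the carrier flat on the worktop.

Things in the scene. Friction and masses are not known exactly. Their poses are not given: they have to be found in the camera images.
- carrier: Loose low grey tray, 0.9 kg: three open bays in a row along its y, black bow handle at its +y end. 264 mm long (y) without handle, 90 mm wide (x); walls 18 mm high, 3 mm thick; floor 3 mm thick. Bays 84 x 84 mm inside, centres at x = 0, y = +87 (by the handle), 0, -87 mm. Handle reaches 36 mm past the wall, 18 mm high. Origin: centre of underside, z up.
- dishes_short: The shortest round stack of clear petri dishes on the worktop: 62 mm diameter, 45 mm high, about 55 g. Origin at the centre of the underside, z up; round, so its yaw does not matter.
- jar: Squat white powder jar with a wide white ribbed screw lid nearly as wide as its body, green band: body 66 mm diameter up to z = 68 mm, lid 62 mm diameter, 88 mm high overall, about 0.24 kg. Origin at the centre of the underside, z up; round, so its yaw does not matter.
- bottle_small: The smallest of three closed, translucent narrow-necked reagent bottles, black cap: body 54 mm diameter, straight-sided to about z = 75 mm, 113 mm high overall, about 0.3 kg. Origin at the centre of the underside, z up; round, so its yaw does not matter.
- dishes_tall: Look-alike that stays: the taller stack of clear petri dishes near the work (another tall stack far left by the centrifuge is fixed background), 62 mm diameter, 76 mm high. Origin at the centre of the underside, z up; round, so its yaw does not matter.
- bottle_white_cap: Look-alike that stays: large translucent reagent bottle with a narrow neck and a white ribbed cap, 68 mm diameter, 136 mm high. Origin at the centre of the underside, z up; round, so its yaw does not matter.
- bottle_blue_cap: Look-alike that stays: large translucent reagent bottle with a narrow neck and a blue cap, 66 mm diameter, 136 mm high. Origin at the centre of the underside, z up; round, so its yaw does not matter.
Not all that is in view belongs to the job. Leave any brown look-alike of the jar alone.

How it is judged:
By the outcome, as a careful person would: the job done as asked, in the order asked, and still so for the second after the job is handed in, with the robot touching nothing.
It also fails if it takes over 83 s, if anything falls off the work surface, if the arm or the gripper's body presses on something with over 40 N, if the wrist force passes 120 N, or if a joint passes its speed limit or range.

## Working session

There is one attempt and no reset: what is moved stays moved. The work goes in short steps, Python scripts to look and compute and a tool call to move; the robot and the scene stay as the last step left them, time stands still between calls to the robot, and variables do not carry over. Pictures are saved under pics/ and viewed, at most 14 in all, crops included, and the job is handed in when it is done.

Besides the shell and the picture viewer there is one more tool, called after "Call:" as name(argument=value, ...), one argument or row to a line, values as JSON. move_arm: Moves the arm, as the interface text tells. Its arguments: {"type":"object","properties":{"moves":{"type":"array"}},"required":["moves"]}

```bash
mkdir -p pics; cat > h.py <<'E'
import numpy as np, cv2
from plant import ctrl, vision
def snap(n,f):
    m=vision.camera_model(n); p,d=vision.snapshot(n)
    cv2.imwrite(f'pics/{f}.png',p[:,:,::-1]); np.savez(f'pics/{f}.npz',p=p,d=d,**{k:np.array(m[k]) for k in m})
def load(f):
    return dict(np.load(f'pics/{f}.npz'))
def world(s,u,v,z=None):
    F=210/np.tan(np.radians(s['vertical_fov'])/2);T=s['cam_to_world']
    r=np.array([(u-s['cx'])/F,(v-s['cy'])/F,1])
    if z is None: return T[:3,:3]@(r*s['d'][int(v),int(u)])+T[:3,3]
    R=T[:3,:3]@r; return T[:3,3]+R*(z-T[2,3])/R[2]
def cloud(s):
    F=210/np.tan(np.radians(s['vertical_fov'])/2);T=s['cam_to_world']
    v,u=np.mgrid[:420,:560];d=s['d']
    P=np.stack([(u-s['cx'])/F*d,(v-s['cy'])/F*d,d],-1)
    P=P@T[:3,:3].T+T[:3,3];P[d==0]=np.nan
    return P
E
python3 - <<'E'
from h import *
for n in('top','side'): snap(n,n+'0'); m=vision.camera_model(n); print(n,m['vertical_fov'],m['cam_to_world'].round(3).tolist())
print(ctrl.get_obs())
E
```

```text
top 56.14103398051718 [[-0.01, -0.995, 0.102, 0.452], [-1.0, 0.01, 0.002, 0.053], [-0.003, -0.102, -0.995, 0.884], [0.0, 0.0, 0.0, 1.0]]
side 47.37917490956925 [[0.565, -0.583, 0.584, -0.101], [-0.825, -0.382, 0.416, -0.422], [-0.02, -0.717, -0.697, 0.82], [0.0, 0.0, 0.0, 1.0]]
{'clock': 0.1, 'joint_pos': array([ 8.36579675e+01,  2.05862590e+01,  6.38502389e-01, -1.65218480e-02,
       -7.01352497e+01, -1.65064755e+01]), 'qvel': array([ 0.06017099, -0.08340159,  0.14967879,  0.1582896 , -0.03920005,
       -0.02077877]), 'tau': array([-1.68014158e-03, -5.84166205e+01,  2.93753189e+01,  7.01554477e+00,
        1.02327907e-02, -5.40659732e-05]), 'tool_pos': array([0.26197024, 0.62162994, 0.23372833]), 'orientation': array([ 1.79916001e+02, -8.69374085e-03, -2.28541270e+01]), 'force': array([ 0.65031871, -0.15618008, -0.57053247]), 'moment': array([-0.02223244, -0.04763906, -0.02103147]), 'gripper_force': 0.0, 'opening': 0.08795616935658962}
```

View pics/top0.png

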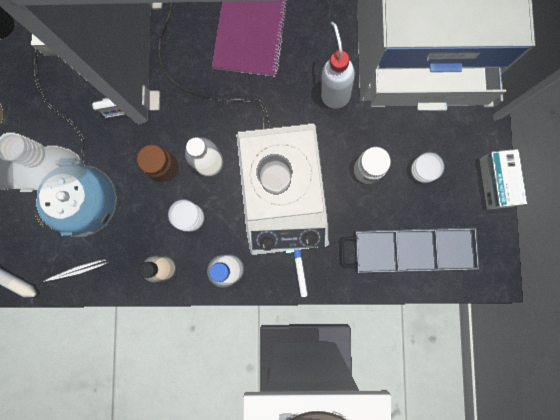

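View pics/side0.png

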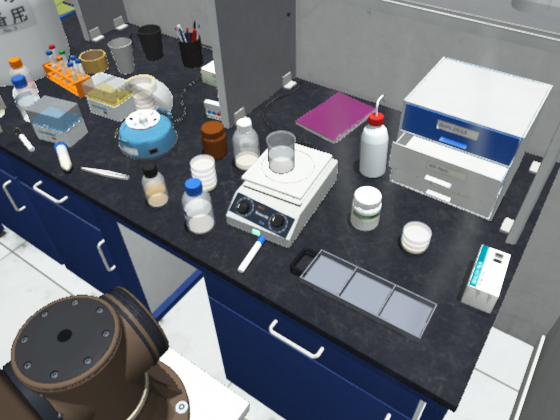

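Candidates (top-view pixels):
- **Dish stacks:** (428,167) low, and (186,215) taller. I choose (428,167).
- **Jars:** white with a green band at (372,165), brown at (158,162). I choose white.
- **Bottles:** black cap at (158,268), blue cap at (225,270), white cap at (204,157), plus a wash bottle at (338,80). I choose the black cap.
- **Carrier:** spans about (357..478, 230..272) with its handle on the left (+y), around column 348.

I'll check these with depth and a close crop.

```bash
python3 - <<'E'
from h import *
for cam in('top0','side0'):
    s=load(cam);P=cloud(s)
    px=dict(short=(428,167),jar=(372,165),small=(158,268),tall=(186,215),blue=(225,270),white=(204,157),brown=(158,162)) if cam=='top0' else dict(short=(416,238),jar=(367,205),small=(153,188),tall=(203,175),blue=(197,210),white=(245,145))
    for k,(u,v) in px.items():
        c=world(s,u,v)[:2] 
        for i in range(3):
            m=(np.hypot(P[...,0]-c[0],P[...,1]-c[1])<.05)&(P[...,2]>.012)
            Q=P[m]; 
            if cam=='top0':
                zt=np.percentile(Q[:,2],99); T=Q[Q[:,2]>zt-.012]
            else:
                zt=np.percentile(Q[:,2],99); T=Q[Q[:,2]>zt-.012]
            (x,y),r=cv2.minEnclosingCircle(T[:,:2].astype(np.float32)); c=(x,y)
        print(cam,k,len(T),'c',np.round(c,4),'r',round(r,4),'zt',round(float(zt),4))
    m=(P[...,2]>.010)&(P[...,2]<.03)&(P[...,0]>.2)&(P[...,0]<.42)&(P[...,1]<-.09)&(P[...,1]>-.5)
    n,l,st,_=cv2.connectedComponentsWithStats(m.astype(np.uint8))
    i=1+np.argmax(st[1:,4]); Q=P[l==i]
    print('carrier',st[i],cv2.minAreaRect(Q[:,:2].astype(np.float32)), np.median(Q[:,2]))
s=load('top0')
for u,v in [(357,232),(475,229),(478,270),(358,273),(342,240),(342,265)]: print(u,v,world(s,u,v,.018).round(4))
P=cloud(s)
# obstacles map: max height by y/x region
for x0 in np.arange(.2,.85,.05):
    print(round(x0,2),[int(1000*np.nanmax(np.where((P[...,0]>=x0)&(P[...,0]<x0+.05)&(P[...,1]>=y0)&(P[...,1]<y0+.05),P[...,2],0))) for y0 in np.arange(.5,-.5,-.05)])
p=s['p'];a=cv2.resize(p[130:290,120:280],(400,400),interpolation=3);b=cv2.resize(p[130:290,330:490],(400,400),interpolation=3)
cv2.imwrite('pics/crop1.png',np.hstack([a,b])[:,:,::-1])
E
```

```text
top0 short 656 c [ 0.6391 -0.249 ] r 0.0317 zt 0.0473
top0 jar 673 c [ 0.6406 -0.1231] r 0.0306 zt 0.0894
top0 small 214 c [0.4239 0.336 ] r 0.0164 zt 0.1144
top0 tall 723 c [0.5355 0.277 ] r 0.0316 zt 0.0778
top0 blue 297 c [0.4193 0.19  ] r 0.0188 zt 0.1373
top0 white 299 c [0.6616 0.2376] r 0.0191 zt 0.1372
top0 brown 683 c [0.6506 0.341 ] r 0.0311 zt 0.0895
carrier [357 267 122   6 207] ((0.41525328159332275, -0.22317293286323547), (0.26550203561782837, 0.009043329395353794), 89.91974639892578) 0.016670915659869667
side0 short 540 c [ 0.6395 -0.2534] r 0.0328 zt 0.0475
side0 jar 458 c [ 0.6412 -0.1275] r 0.0321 zt 0.0891
side0 small 130 c [0.4243 0.3312] r 0.0176 zt 0.1133
side0 tall 381 c [0.5376 0.2731] r 0.0334 zt 0.0772
side0 blue 199 c [0.42   0.1866] r 0.0193 zt 0.1365
side0 white 145 c [0.6617 0.2321] r 0.02 zt 0.1365
carrier [300 274 121  67 431] ((0.4146033525466919, -0.2261205017566681), (0.26436877250671387, 0.010521178133785725), 89.97223663330078) 0.01540764166349129
357 232 [ 0.4984 -0.0927  0.018 ]
475 229 [ 0.5024 -0.3522  0.018 ]
478 270 [ 0.4131 -0.3535  0.018 ]
[... 457 characters left out ...]
5 [68, 42, 4, 3, 69, 3, 3, 92, 76, 78, 76, 62, 20, 18, 20, 17, 20, 18, 19, 3]
0.5 [99, 95, 52, 4, 78, 79, 77, 68, 106, 106, 106, 105, 3, 20, 17, 20, 19, 19, 58, 59]
0.55 [202, 198, 63, 3, 77, 78, 71, 74, 183, 183, 181, 105, 5, 3, 2, 3, 3, 3, 60, 61]
0.6 [201, 198, 39, 90, 89, 132, 138, 104, 184, 183, 180, 106, 90, 90, 90, 48, 48, 3, 61, 61]
0.65 [170, 164, 3, 91, 90, 136, 138, 105, 107, 106, 106, 74, 88, 89, 3, 47, 47, 4, 60, 60]
0.7 [18, 5, 3, 3, 4, 4, 3, 75, 74, 75, 105, 72, 3, 4, 3, 104, 105, 3, 3, 4]
0.75 [4, 57, 439, 448, 447, 446, 445, 444, 442, 441, 440, 132, 130, 157, 201, 184, 182, 158, 156, 228]
0.8 [4, 6, 0, 368, 6, 10, 8, 15, 24, 4, 4, 204, 166, 242, 243, 242, 244, 242, 242, 228]
```

View pics/crop1.png

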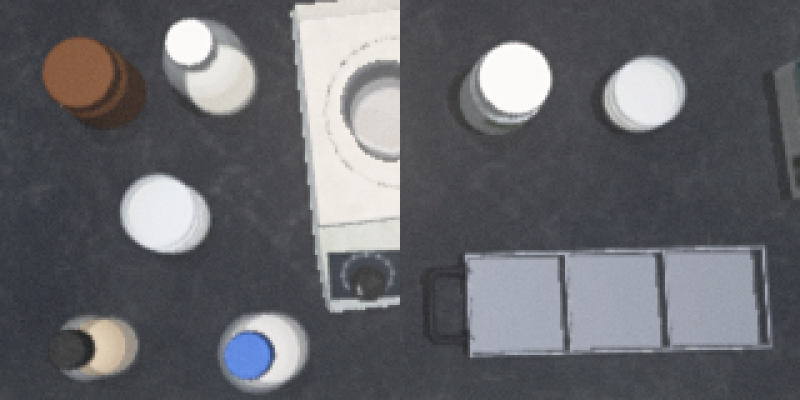

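The crop confirms the choices. The left half shows brown jar, white cap, tall stack, black-cap small bottle and blue cap. The right half shows the white jar at full-image (372,165), the low dish stack at (428,167), and the carrier with its handle on the left. Next I'll check gripper clearances for the possible grasp yaws.

```bash
cat > clr.py <<'E'
from h import *
def clr(c,tcp,psi,half_open=.065,rad=.045,files=('top0','side0')):
    """distance (mm) from gripper body rect to nearest obstacle point higher than body bottom-8mm; same for fingers"""
    out=[]
    for hl,hw,zb in((.0965,.039,tcp+.058),(half_open,.012,tcp-.008)):
        best=9
        for f in files:
            P=cloud(load(f)).reshape(-1,3);P=P[np.isfinite(P[:,0])&(P[:,2]>zb-.008)&(P[:,2]<.3)]
            d=P[:,:2]-c;P=P[np.hypot(*d.T)>rad];d=P[:,:2]-c
            a=np.radians(psi);ey=np.array([np.sin(a),-np.cos(a)]);ex=np.array([np.cos(a),np.sin(a)])
            q=np.hypot(np.maximum(abs(d@ey)-hl,0),np.maximum(abs(d@ex)-hw,0))
            if len(q): best=min(best,q.min())
        out.append(round(best*1000))
    return out
E
python3 - <<'E'
from clr import *
for psi in range(-90,90,15):
    print(psi,'dish',clr((.639,-.251),.030,psi),'jar',clr((.641,-.125),.039,psi),'bottle',clr((.424,.334),.060,psi))
E
```

```text
-90 dish [7, 38] jar [18, 50] bottle [87, 35]
-75 dish [0, 38] jar [12, 50] bottle [81, 48]
-60 dish [1, 41] jar [15, 56] bottle [66, 64]
-45 dish [9, 44] jar [27, 47] bottle [43, 64]
-30 dish [0, 31] jar [17, 34] bottle [24, 52]
-15 dish [0, 24] jar [15, 27] bottle [26, 47]
0 dish [0, 25] jar [19, 28] bottle [29, 48]
15 dish [0, 25] jar [17, 28] bottle [24, 47]
30 dish [0, 32] jar [15, 36] bottle [28, 37]
45 dish [19, 46] jar [19, 50] bottle [48, 29]
60 dish [1, 41] jar [12, 52] bottle [70, 30]
75 dish [1, 38] jar [14, 49] bottle [83, 29]
```

Call:
move_arm(
  moves=[8.7,0,0,0,0,0,-0.133,8.7,0,0,0,0,0,-0.133,8.7,0,0,0,0,0,-0.133,8.7,1,3,0,0,0,0,8.7,2,4,0,0,0,0,8.7,2.5,4.2,0,0,0,0,8.7,2.5,4.2,0,0,0,0,8.7,2.5,4.2,0,0,0,0],
)

```text
clock: 0.9
tool_pos: [0.3676, 0.4241, 0.2343]
orientation: [180.0, 0.0, 0.0]
force: [0.9, 0.3, 0.0]
opening: 0.0872
gripper_force: 0.0
```

Call:
move_arm(
  moves=[8.7,1.2,4.2,0,0,0,0,8.7,1.2,4.2,0,0,0,0,8.7,1.2,4.2,0,0,0,0,8.7,1.2,4.2,0,0,0,0,8.7,1.2,4.2,0,0,0,0,8.7,1.2,4.2,0,0,0,0,8.7,1.2,4.2,0,0,0,0,8.7,1.2,4.2,0,0,0,0],
)

```text
clock: 1.7
tool_pos: [0.4632, 0.0883, 0.2346]
orientation: [-180.0, -0.0, 0.0]
force: [1.2, -0.2, 0.8]
opening: 0.0866
gripper_force: 0.0
```

Call:
move_arm(
  moves=[8.7,1.5,4,0,0,0,0,8.7,1.5,4,0,0,0,0,8.7,1.5,4,0,0,0,0,8.7,1.5,4,0,0,0,0,8.7,1.5,3,0,0,0,0,8.7,1.5,1.5,0,0,0,0,8.7,1.5,1,0,0,0,0,8.7,0,0,0,0,0,0],
)

```text
clock: 2.5
tool_pos: [0.5692, -0.1263, 0.2335]
orientation: [180.0, 0.1, -0.1]
force: [0.1, -0.2, -0.2]
opening: 0.0871
gripper_force: 0.0
```

```bash
python3 - <<'E'
from h import *
snap('wrist','w0')
s=load('w0');P=cloud(s);print(s['cam_to_world'].round(3).tolist())
for k,c in dict(short=(.639,-.251),jar=(.641,-.125)).items():
    for i in range(4):
        m=(np.hypot(P[...,0]-c[0],P[...,1]-c[1])<.045)&(P[...,2]>.02)&(P[...,2]<.1);Q=P[m]
        if len(Q)<20: print(k,'none');break
        zt=np.percentile(Q[:,2],99);T=Q[Q[:,2]>zt-.01];c,r=cv2.minEnclosingCircle(T[:,:2].astype(np.float32))
    print(k,np.round(c,4),round(r,4),zt,len(T))
E
```

```text
[[-0.001, -0.964, -0.267, 0.641], [-1.0, 0.001, -0.001, -0.125], [0.001, 0.267, -0.964, 0.384], [0.0, 0.0, 0.0, 1.0]]
short [ 0.6393 -0.2487] 0.0314 0.04722571660792848 3802
jar [ 0.6419 -0.1228] 0.0308 0.08940008738699107 4509
```

View pics/w0.png

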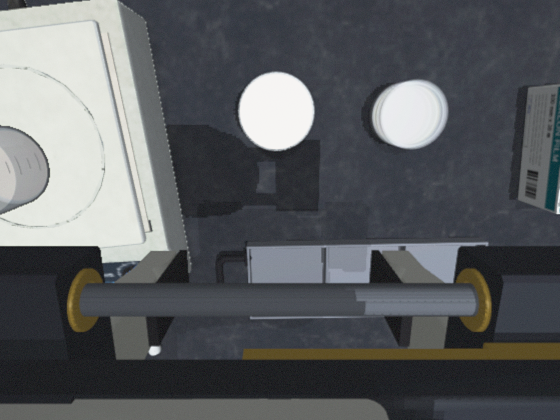

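The wrist view shows the jar at (276,110), the dishes at (410,114) and the carrier with its handle at (232,265). Its positions agree with the top camera's.

Call:
move_arm(
  moves=[8.7,1.7,3,0,0,0,0,8.7,1.8,3.2,0,0,0,0,8.7,1.8,3.1,0,0,0,0,8.7,1.7,3,0,0,0,0,8.7,0,0,0,0,0,-0.131,8.7,0,0,0,0,0,-0.131,8.7,0,0,0,0,0,-0.131,8.7,0,0,0,0,0,-0.131],
)

```text
clock: 3.35
tool_pos: [0.6378, -0.2472, 0.2344]
orientation: [-180.0, 0.0, 30.4]
force: [-0.3, 0.7, -0.3]
opening: 0.0867
gripper_force: 0.0
```

Call:
move_arm(
  moves=[8.7,0,0,3,0,0,-0.131,8.7,0,0,4,0,0,-0.131,8.7,0,0,4,0,0,0,8.7,0,0,3,0,0,0,8.7,0,0,0,0,0,0,8.7,0,0,0,0,0,0],
)

```text
clock: 3.95
tool_pos: [0.6383, -0.2476, 0.0951]
orientation: [-180.0, 0.0, 45.1]
force: [0.8, -0.8, 0.2]
opening: 0.0872
gripper_force: 0.0
```

```bash
python3 - <<'E'
from h import *
s=load('w0');P=cloud(s)
for a in [(247,242),(487,241),(324,243),(410,242)]: print(a,world(s,*a,.018).round(4))
o=ctrl.get_obs();print(o['tool_pos'].round(4),o['orientation'].round(2),o['joint_pos'].round(1))
E
```

```text
(247, 242) [ 0.5062 -0.0906  0.018 ]
(487, 241) [ 0.507  -0.3516  0.018 ]
(324, 243) [ 0.505  -0.1744  0.018 ]
(410, 242) [ 0.506 -0.268  0.018]
[ 0.6383 -0.2476  0.0951] [-1.7999e+02  5.0000e-02  4.5100e+01] [ -4.9  27.6  -7.6   0.  -54.9 140. ]
```

Call:
move_arm(
  moves=[8.7,0,0.1,2.5,0,0,0,8.7,0,0,2,0,0,0,8.7,0,0,1.8,0,0,0,8.7,0,0,0,0,0,0,5.5,0,0,0,0,0,0,5.5,0,0,0,0,0,0,5.5,0,0,0,0,0,0,5.5,0,0,0,0,0,0],
)

```text
clock: 4.75
tool_pos: [0.6397, -0.2488, 0.0328]
orientation: [179.9, -0.1, 45.1]
force: [0.2, 0.7, 6.0]
opening: 0.061
gripper_force: 30.1
```

Call:
move_arm(
  moves=[5.5,0,0,0,0,0,0,5.5,0,0,0,0,0,0],
)

```text
clock: 4.95
tool_pos: [0.6398, -0.2488, 0.0329]
orientation: [179.9, -0.0, 45.1]
force: [-1.0, 1.5, 6.5]
opening: 0.061
gripper_force: 30.0
```

Call:
move_arm(
  moves=[5.5,0,0,-0.5,0,0,0,5.5,0,0,-1.5,0,0,0,5.5,0,0,-2.5,0,0,0,5.5,0,0,-2.5,0,0,0,5.5,0,0,-1.5,0,0,0,5.5,0,0,-0.5,0,0,0,5.5,0,0,0,0,0,0],
)

```text
clock: 5.65
tool_pos: [0.6392, -0.2486, 0.1223]
orientation: [180.0, -0.1, 45.0]
force: [0.0, -0.3, -0.8]
opening: 0.0607
gripper_force: 30.0
```

Call:
move_arm(
  moves=[5.5,-0.2,-1,0,0,0,0,5.5,-0.6,-2.4,0,0,0,0,5.5,-0.8,-3.5,0,0,0,0,5.5,-0.8,-3.6,0,0,0,0,5.5,-0.8,-3.6,0,0,0,0,5.5,-0.8,-3.5,0,0,0,0,5.5,-0.6,-2.3,0,0,0,0,5.5,-0.3,-1,0,0,0,0],
)

```text
clock: 6.45
tool_pos: [0.4532, -0.1348, 0.1206]
orientation: [-179.9, 0.1, 45.1]
force: [0.9, 0.3, 0.3]
opening: 0.0611
gripper_force: 30.0
```

```bash
python3 - <<'E'
from h import *
snap('side','s1');snap('wrist','w1')
o=ctrl.get_obs();print(o['tool_pos'].round(4),o['orientation'].round(2),o['joint_pos'].round(1),o['force'],o['opening'])
a=cv2.imread('pics/s1.png')[120:420,260:560];b=cv2.imread('pics/w1.png')
cv2.imwrite('pics/c2.png',np.hstack([cv2.resize(a,(400,400),interpolation=3),cv2.resize(b,(400,300))[:,:] if 0 else cv2.copyMakeBorder(cv2.resize(b,(400,300)),0,100,0,0,0)]))
E
```

```text
[ 0.4549 -0.1351  0.1212] [-1.7996e+02  3.0000e-02  4.5100e+01] [  7.3   8.  -32.8  -0.  -49.2 127.8] [ 0.58186979  0.34470562 -1.70740346] 0.06114616865971837
```

View pics/c2.png

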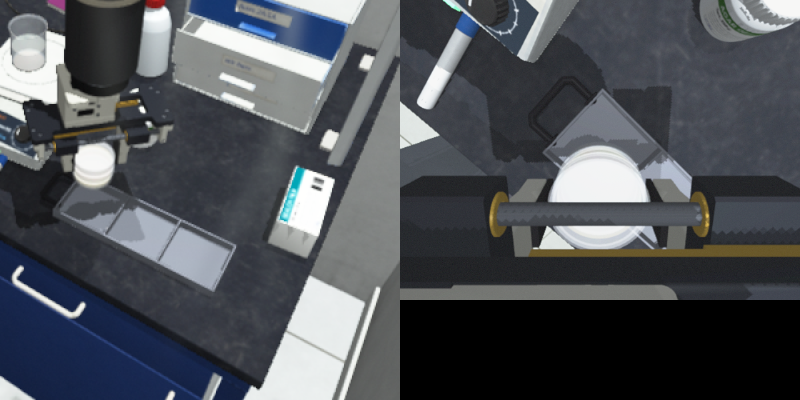

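The dishes are held upright over the handle bay. In the wrist view the tray's handle-end wall runs from about (287,126) to (203,217).

```bash
python3 - <<'E'
from h import *
s=load('w1')
for a in [(287,126),(203,217)]: print(a,world(s,*a,.018).round(4))
b=cv2.imread('pics/w1.png')[80:290,170:450]
s=load('s1')
a=cv2.imread('pics/s1.png')[240:345,290:450]
cv2.imwrite('pics/c3.png',np.vstack([cv2.resize(a,(480,315),interpolation=3),cv2.resize(b,(480,360),interpolation=3)])[:600])
E
```

```text
(287, 126) [ 0.5019 -0.0925  0.018 ]
(203, 217) [ 0.4121 -0.0953  0.018 ]
```

View pics/c3.png

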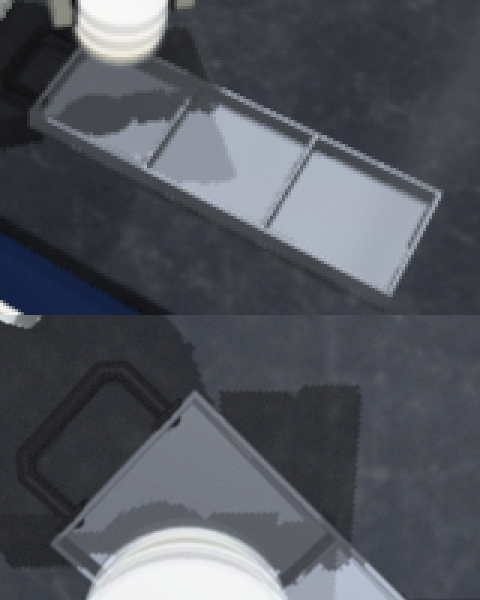

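Bay by the handle is centred near (0.4575, -0.1375), so I'll lower there.

Call:
move_arm(
  moves=[5.5,0,0.3,1,0,0,0,5.5,0,0,2,0,0,0,5.5,0,0,2,0,0,0,5.5,0,0,1.5,0,0,0,5.5,0,0,1,0,0,0,5.5,0,0,0.6,0,0,0,5.5,0,0,0.3,0,0,0,5.5,0,0,0,0,0,0],
)

```text
clock: 7.35
tool_pos: [0.4588, -0.1379, 0.0373]
orientation: [-180.0, 0.0, 45.0]
force: [-0.1, 0.6, -0.2]
opening: 0.0608
gripper_force: 30.0
```

Call:
move_arm(
  moves=[5.5,0,0,0.1,0,0,0,5.5,0,0,0,0,0,0,6.8,0,0,0,0,0,0,8.0,0,0,0,0,0,0,8.7,0,0,0,0,0,0,8.7,0,0,0,0,0,0,8.7,0,0,-2,0,0,0,8.7,0,0,-3,0,0,0],
)

```text
clock: 8.15
tool_pos: [0.4572, -0.1378, 0.0857]
orientation: [-179.8, 0.2, 45.0]
force: [0.4, 0.1, 0.6]
opening: 0.0872
gripper_force: 0.0
```

Call:
move_arm(
  moves=[8.7,0,0,-4,0,0,0,8.7,0,0,-5,0,0,0,8.7,0,0,-2,0,0,0,8.7,0,0,0,0,0,0],
)

```text
clock: 8.55
tool_pos: [0.4606, -0.1378, 0.2003]
orientation: [179.7, -0.3, 45.1]
force: [-0.4, 0.2, -0.6]
opening: 0.0873
gripper_force: 0.0
```

```bash
cat > m.py <<'E'
from clr import *
def meas(f,objs):
    P=cloud(load(f))
    for k,(c,zm) in objs.items():
        for i in range(4):
            m=(np.hypot(P[...,0]-c[0],P[...,1]-c[1])<.045)&(P[...,2]>.026)&(P[...,2]<zm);Q=P[m]
            if len(Q)<20: print(f,k,'none');break
            zt=np.percentile(Q[:,2],99);T=Q[Q[:,2]>zt-.01];c,r=cv2.minEnclosingCircle(T[:,:2].astype(np.float32))
        else: print(f,k,np.round(c,4),'r',round(r,4),'top',round(float(zt),4))
E
python3 - <<'E'
from m import *
snap('wrist','w2');snap('side','s2')
o=ctrl.get_obs();print(o['tool_pos'].round(4),o['orientation'].round(2),o['joint_pos'].round(1),o['force'])
O=dict(short=((.458,-.138),.06),jar=((.641,-.124),.1))
meas('w2',O);meas('s2',O)
for psi in(-90,90,80,70,60,45,-45):print(psi,clr((.641,-.124),.039,psi))
E
```

```text
[ 0.4585 -0.1376  0.1967] [ 1.7998e+02 -6.0000e-02  4.5040e+01] [  6.9   3.5 -26.5  -0.  -59.8 128.2] [-0.6081655   0.12982814  0.38796847]
w2 short [ 0.4578 -0.1372] r 0.0311 top 0.0499
w2 jar [ 0.6408 -0.1233] r 0.0311 top 0.0893
s2 short [ 0.4572 -0.1399] r 0.0325 top 0.05
s2 jar [ 0.6394 -0.1277] r 0.0305 top 0.0886
-90 [18, 50]
90 [18, 50]
80 [17, 49]
70 [12, 50]
60 [13, 52]
45 [18, 51]
-45 [26, 48]
```

View pics/w2.png

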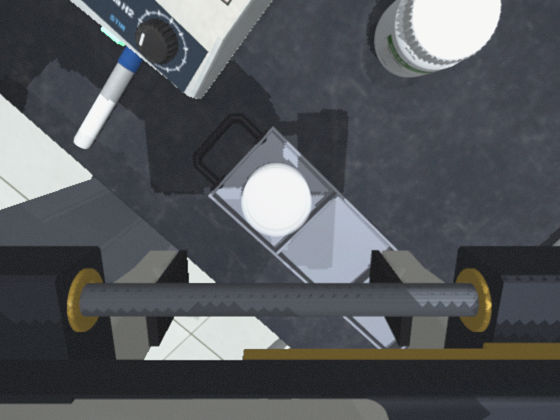

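The dish stack at (277,200) is flat in the handle bay. Jar next.

Call:
move_arm(
  moves=[8.7,1.9,1.9,0,0,0,0,8.7,3,2.5,0,0,0,0,8.7,3,2.5,0,0,0,0,8.7,3,2.5,0,0,0,0,8.7,2,1.5,0,0,0,0,8.7,1,1,0,0,0,0,8.7,0,0,0,0,0,0,8.7,0,0,0,0,0,0],
)

```text
clock: 9.45
tool_pos: [0.64, -0.1235, 0.1945]
orientation: [-179.9, 0.1, 45.0]
force: [0.0, -0.0, 0.2]
opening: 0.087
gripper_force: 0.0
```

Call:
move_arm(
  moves=[8.7,0,0,2,0,0,0,8.7,0,0,3,0,0,0,8.7,0,0,2,0,0,0,8.7,0,0,0,0,0,0,8.7,0,0,0,0,0,0],
)

```text
clock: 9.95
tool_pos: [0.6405, -0.1237, 0.127]
orientation: [-180.0, 0.0, 45.1]
force: [1.1, -0.4, 0.7]
opening: 0.0871
gripper_force: 0.0
```

Call:
move_arm(
  moves=[8.7,0,0,2.5,0,0,0,8.7,0,0,2.5,0,0,0,8.7,0,0,2,0,0,0,8.7,0,0,1.2,0,0,0,8.7,0,0,0.6,0,0,0,8.7,0,0,0,0,0,0,6,0,0,0,0,0,0,6,0,0,0,0,0,0],
)

```text
clock: 10.75
tool_pos: [0.6418, -0.1234, 0.0398]
orientation: [179.9, -0.1, 45.1]
force: [0.4, 0.5, 0.6]
opening: 0.0759
gripper_force: 0.0
```

Call:
move_arm(
  moves=[6,0,0,0,0,0,0,6,0,0,0,0,0,0,6,0,0,0,0,0,0,6,0,0,0,0,0,0],
)

```text
clock: 11.15
tool_pos: [0.6417, -0.1236, 0.0394]
orientation: [179.9, -0.1, 45.1]
force: [0.7, -0.9, 5.7]
opening: 0.0648
gripper_force: 30.0
```

Call:
move_arm(
  moves=[6,0,0,-0.5,0,0,0,6,0,0,-1.5,0,0,0,6,0,0,-2.5,0,0,0,6,0,0,-2.5,0,0,0,6,0,0,-1.5,0,0,0,6,0,0,-0.5,0,0,0,6,0,0,0,0,0,0],
)

```text
clock: 11.85
tool_pos: [0.6411, -0.1233, 0.1295]
orientation: [180.0, -0.1, 45.0]
force: [0.1, -0.1, -3.2]
opening: 0.0647
gripper_force: 30.0
```

Call:
move_arm(
  moves=[6,-0.9,-0.3,0,0,0,0,6,-2.2,-0.6,0,0,0,0,6,-3.3,-1,0,0,0,0,6,-3.7,-1.1,0,0,0,0,6,-3.7,-1.1,0,0,0,0,6,-3.3,-0.9,0,0,0,0,6,-2.2,-0.6,0,0,0,0,6,-0.9,-0.3,0,0,0,0],
)

```text
clock: 12.65
tool_pos: [0.4538, -0.2255, 0.1279]
orientation: [-179.9, 0.1, 45.0]
force: [0.1, -1.4, -3.2]
opening: 0.0645
gripper_force: 30.0
```

Call:
move_arm(
  moves=[6,0,0,0,0,0,0,6,0,0,0,0,0,0],
)

```text
clock: 12.85
tool_pos: [0.4573, -0.2247, 0.1286]
orientation: [180.0, -0.0, 45.0]
force: [0.1, 0.8, -2.9]
opening: 0.0642
gripper_force: 30.0
```

Call:
move_arm(
  moves=[6,0,0,1,0,0,0,6,0,0,2,0,0,0,6,0,0,2,0,0,0,6,0,0,1.5,0,0,0,6,0,0,1,0,0,0,6,0,0,0.7,0,0,0,6,0,0,0.3,0,0,0,6,0,0,0,0,0,0],
)

```text
clock: 13.65
tool_pos: [0.4567, -0.2246, 0.0433]
orientation: [-180.0, 0.0, 45.1]
force: [-0.3, -0.1, -3.1]
opening: 0.0645
gripper_force: 30.0
```

Call:
move_arm(
  moves=[6,0,0,0.1,0,0,0,6,0,0,0,0,0,0,7,0,0,0,0,0,0,8.0,0,0,0,0,0,0,8.7,0,0,0,0,0,0,8.7,0,0,0,0,0,0,8.7,0,0,-1,0,0,0,8.7,0,0,-2,0,0,0],
)

```text
clock: 14.45
tool_pos: [0.4555, -0.2246, 0.0723]
orientation: [-179.9, 0.1, 45.0]
force: [1.0, 0.2, -0.4]
opening: 0.0868
gripper_force: 0.0
```

Call:
move_arm(
  moves=[8.7,0,0,-3,0,0,0,8.7,0,0,-4,0,0,0,8.7,0,0,-4,0,0,0,8.7,0,0,-3,0,0,0,8.7,0,0,-2,0,0,0,8.7,0,0,0,0,0,0],
)

```text
clock: 15.05
tool_pos: [0.458, -0.2252, 0.2368]
orientation: [179.7, -0.2, 45.1]
force: [-0.2, 0.4, -0.4]
opening: 0.0869
gripper_force: 0.0
```

```bash
python3 - <<'E'
from m import *
snap('wrist','w3');snap('side','s3')
o=ctrl.get_obs();print(o['tool_pos'].round(4),o['orientation'].round(2),o['joint_pos'].round(1),o['force'])
O=dict(short=((.458,-.138),.06),jar=((.457,-.224),.1))
meas('w3',O);meas('s3',O)
E
```

```text
[ 0.4565 -0.2246  0.2334] [ 1.7994e+02 -7.0000e-02  4.5040e+01] [ -4.1   4.8 -20.1  -0.  -65.1 139.1] [-1.02502578  0.33156797 -0.43712446]
w3 short [ 0.4579 -0.1371] r 0.0309 top 0.05
w3 jar [ 0.4566 -0.2234] r 0.0311 top 0.0921
s3 short [ 0.4576 -0.1425] r 0.0322 top 0.0505
s3 jar [ 0.4557 -0.2282] r 0.0317 top 0.0921
```

View pics/w3.png

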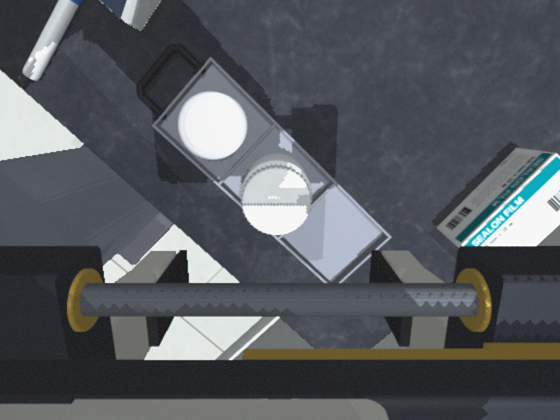

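Both items sit well in their bays: dishes at (212,125) and jar at (276,198), with the third bay empty at (335,235). Now I rotate to yaw -90 and go for the black-cap bottle.

Call:
move_arm(
  moves=[8.7,0,0,0,0,0,0.147,8.7,0,0,0,0,0,0.147,8.7,0,0,0,0,0,0.147,8.7,0,0,0,0,0,0.147,8.7,0,0,0,0,0,0.147,8.7,0,0,0,0,0,0.147,8.7,0,0,0,0,0,0.147,8.7,0,0,0,0,0,0.147],
)

```text
clock: 15.95
tool_pos: [0.4558, -0.2246, 0.2314]
orientation: [180.0, 0.1, -22.7]
force: [0.7, 0.3, 0.2]
opening: 0.087
gripper_force: 0.0
```

Call:
move_arm(
  moves=[8.7,0,0,0,0,0,0.147,8.7,0,0,0,0,0,0.147,8.7,0,0,0,0,0,0.147,8.7,0,0,0,0,0,0.147,8.7,0,0,0,0,0,0.147,8.7,0,0,0,0,0,0.147,8.7,0,0,0,0,0,0.147,8.7,0,0,0,0,0,0.147],
)

```text
clock: 16.75
tool_pos: [0.4558, -0.2246, 0.2315]
orientation: [179.9, 0.0, -90.1]
force: [-0.2, -1.8, 0.1]
opening: 0.0872
gripper_force: 0.0
```

Call:
move_arm(
  moves=[8.7,-2,0.2,0,0,0,0,8.7,-4,0.2,0,0,0,0,8.7,-4.5,0.2,0,0,0,0,8.7,-4.5,0.2,0,0,0,0,8.7,-4.5,0.2,0,0,0,0,8.7,-4.5,0.2,0,0,0,0,8.7,-4.5,0.2,0,0,0,0,8.7,-4.5,0.2,0,0,0,0],
)

```text
clock: 17.55
tool_pos: [0.4378, 0.1067, 0.2319]
orientation: [179.9, -0.0, -89.7]
force: [1.0, -0.1, 0.2]
opening: 0.087
gripper_force: 0.0
```

Call:
move_arm(
  moves=[8.7,-4.5,0.2,0,0,0,0,8.7,-4.5,0.2,0,0,0,0,8.7,-4.5,0.2,0,0,0,0,8.7,-4.5,0.2,0,0,0,0,8.7,-3,0.2,0,0,0,0,8.7,-2,0.2,0,0,0,0,8.7,0,0,0,0,0,0,8.7,0,0,0,0,0,0],
)

```text
clock: 18.35
tool_pos: [0.4253, 0.3346, 0.2317]
orientation: [179.9, -0.1, -89.7]
force: [0.2, 0.3, 0.6]
opening: 0.0869
gripper_force: 0.0
```

```bash
python3 - <<'E'
from m import *
snap('wrist','w4')
o=ctrl.get_obs();print(o['tool_pos'].round(4),o['orientation'].round(2),o['joint_pos'].round(1))
meas('w4',dict(small=((.424,.335),.13)))
cv2.imwrite('pics/w4b.png',cv2.imread('pics/w4.png'))
E
```

```text
[0.4255 0.3342 0.232 ] [ 1.7995e+02 -6.0000e-02 -8.9730e+01] [ 58.9   8.1 -16.4  -0.  -65.6 -58.6]
w4 small [0.4251 0.3367] r 0.0161 top 0.1144
```

View pics/w4.png

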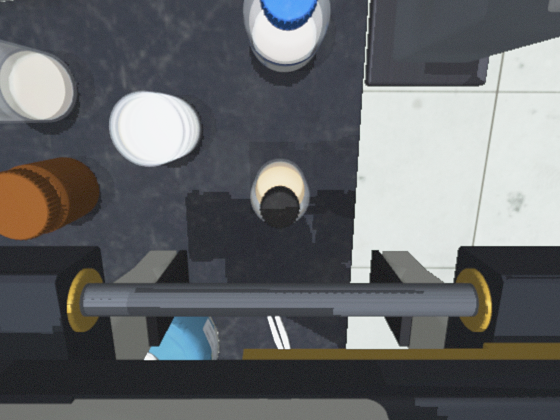

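The black-cap bottle at (279,205) sits on the gripper's centre line, and the blue cap (285,12) and tall dishes (152,128) are clear. I descend.

Call:
move_arm(
  moves=[8.7,-0.2,0,2,0,0,0,8.7,0,0,3,0,0,0,8.7,0,0,3,0,0,0,8.7,0,0,3,0,0,0,8.7,0,0,3,0,0,0,8.7,0,0,2,0,0,0,8.7,0,0,1,0,0,0,8.7,0,0,0,0,0,0],
)

```text
clock: 19.2
tool_pos: [0.4256, 0.3357, 0.0617]
orientation: [179.9, -0.1, -89.8]
force: [-0.3, -0.9, 1.4]
opening: 0.0872
gripper_force: 0.0
```

Call:
move_arm(
  moves=[4.8,0,0,0.2,0,0,0,4.8,0,0,0,0,0,0,4.8,0,0,0,0,0,0,4.8,0,0,0,0,0,0,4.8,0,0,0,0,0,0,4.8,0,0,0,0,0,0,4.8,0,0,0,0,0,0],
)

```text
clock: 19.9
tool_pos: [0.4256, 0.3373, 0.0609]
orientation: [-180.0, 0.0, -89.7]
force: [-3.8, -0.2, 5.5]
opening: 0.0516
gripper_force: 30.0
```

Call:
move_arm(
  moves=[4.8,0,0,-0.5,0,0,0,4.8,0,0,-1.5,0,0,0,4.8,0,0,-2.5,0,0,0,4.8,0,0,-3,0,0,0,4.8,0,0,-3,0,0,0,4.8,0,0,-3,0,0,0,4.8,0,0,-2.5,0,0,0,4.8,0,0,-1.2,0,0,0],
)

```text
clock: 20.7
tool_pos: [0.4262, 0.3375, 0.2347]
orientation: [-179.9, 0.1, -89.7]
force: [0.3, -0.9, -2.6]
opening: 0.0519
gripper_force: 29.9
```

```bash
python3 - <<'E'
from m import *
snap('side','s5')
o=ctrl.get_obs();print(o['tool_pos'].round(4),o['orientation'].round(2),o['joint_pos'].round(1),o['opening'],o['force'],o['gripper_force'])
cv2.imwrite('pics/c5.png',cv2.resize(cv2.imread('pics/s5.png')[60:300,60:380],(640,480)))
E
```

```text
[0.4265 0.3378 0.2356] [-1.7985e+02  1.7000e-01 -8.9700e+01] [ 59.1   8.1 -16.    0.  -65.7 -58.8] 0.05147522742564607 [ 1.23182707  2.2205251  -1.25923189] 29.934868335185456
```

View pics/c5.png

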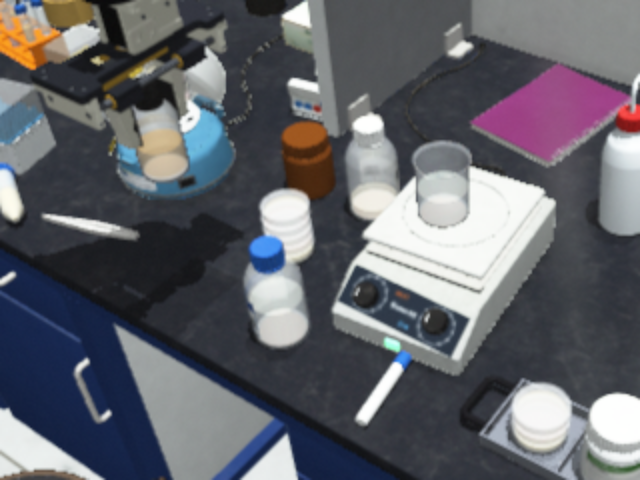

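The bottle hangs upright at crop (160,150). I carry it high over to the far bay.

Call:
move_arm(
  moves=[4.8,0.5,0,0,0,0,0,4.8,1.5,0,0,0,0,0,4.8,2.5,-0.1,0,0,0,0,4.8,3.2,-0.1,0,0,0,0,4.8,3.8,-0.2,0,0,0,0,4.8,3.8,-0.2,0,0,0,0,4.8,3.8,-0.2,0,0,0,0,4.8,3.8,-0.2,0,0,0,0],
)

```text
clock: 21.55
tool_pos: [0.4355, 0.1049, 0.2316]
orientation: [179.9, -0.1, -89.7]
force: [0.6, 0.1, -3.2]
opening: 0.0515
gripper_force: 29.9
```

Call:
move_arm(
  moves=[4.8,3.8,-0.2,0,0,0,0,4.8,3.8,-0.2,0,0,0,0,4.8,3.8,-0.2,0,0,0,0,4.8,3.8,-0.2,0,0,0,0,4.8,3.8,-0.2,0,0,0,0,4.8,3.8,-0.2,0,0,0,0,4.8,3.8,-0.2,0,0,0,0,4.8,3.8,-0.2,0,0,0,0],
)

```text
clock: 22.35
tool_pos: [0.4522, -0.1981, 0.2316]
orientation: [179.9, 0.0, -89.8]
force: [1.5, 0.9, -4.1]
opening: 0.0513
gripper_force: 29.9
```

Call:
move_arm(
  moves=[4.8,3.3,-0.1,0,0,0,0,4.8,2.8,-0.1,0,0,0,0,4.8,2.2,-0.1,0,0,0,0,4.8,1.6,-0.1,0,0,0,0,4.8,0.8,0,0,0,0,0,4.8,0.4,0,0,0,0,0,4.8,0,0,0,0,0,0,4.8,0,0,0,0,0,0],
)

```text
clock: 23.15
tool_pos: [0.4586, -0.3062, 0.2325]
orientation: [180.0, 0.0, -89.7]
force: [1.0, -0.6, -4.3]
opening: 0.0516
gripper_force: 29.9
```

```bash
python3 - <<'E'
from m import *
s=load('w3')
for a in [(388,238),(331,283),(210,59),(154,125)]: print(a,world(s,*a,.018).round(4))
snap('wrist','w6')
E
```

```text
(388, 238) [ 0.5024 -0.3512  0.018 ]
(331, 283) [ 0.4216 -0.3466  0.018 ]
(210, 59) [ 0.4993 -0.0913  0.018 ]
(154, 125) [ 0.414  -0.0931  0.018 ]
```

View pics/w6.png

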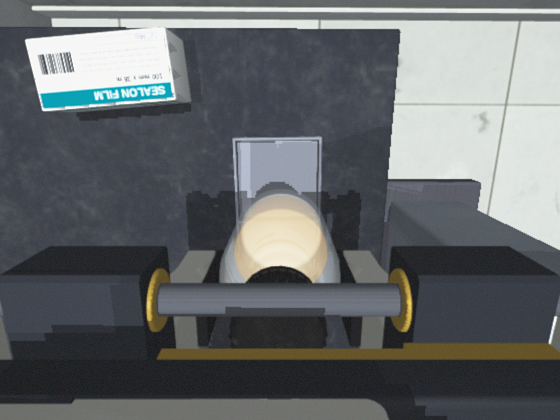

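The far bay's end wall runs between (235,138) and (321,137), with the bottle centred on it. I lower it.

Call:
move_arm(
  moves=[4.8,0.4,0,1,0,0,0,4.8,0,0,2,0,0,0,4.8,0,0,3,0,0,0,4.8,0,0,3,0,0,0,4.8,0,0,2.5,0,0,0,4.8,0,0,1.5,0,0,0,4.8,0,0,1,0,0,0,4.8,0,0,0,0,0,0],
)

```text
clock: 24.0
tool_pos: [0.4582, -0.3102, 0.091]
orientation: [179.9, 0.0, -89.7]
force: [0.1, -0.6, -3.0]
opening: 0.0516
gripper_force: 29.9
```

Call:
move_arm(
  moves=[4.8,0,0,1,0,0,0,4.8,0,0,1,0,0,0,4.8,0,0,0.5,0,0,0,4.8,0,0,0.2,0,0,0,4.8,0,0,0,0,0,0,4.8,0,0,0,0,0,0],
)

```text
clock: 24.6
tool_pos: [0.4592, -0.3108, 0.0659]
orientation: [-180.0, -0.0, -89.7]
force: [0.4, -0.3, -3.0]
opening: 0.0515
gripper_force: 29.9
```

Still bearing the bottle's weight, about 2 mm to go.

Call:
move_arm(
  moves=[4.8,0,0,0.1,0,0,0,4.8,0,0,0.1,0,0,0,4.8,0,0,0,0,0,0,4.8,0,0,0,0,0,0],
)

```text
clock: 25.0
tool_pos: [0.4592, -0.3109, 0.064]
orientation: [-180.0, -0.0, -89.7]
force: [-0.3, 0.1, 1.3]
opening: 0.0515
gripper_force: 30.0
```

Contact. I'll release and retreat straight up.

Call:
move_arm(
  moves=[5.6,0,0,0,0,0,0,6.6,0,0,0,0,0,0,7.6,0,0,0,0,0,0,8.7,0,0,0,0,0,0,8.7,0,0,0,0,0,0,8.7,0,0,-1,0,0,0,8.7,0,0,-2,0,0,0,8.7,0,0,-3,0,0,0],
)

```text
clock: 25.8
tool_pos: [0.458, -0.3104, 0.1235]
orientation: [179.8, 0.1, -89.7]
force: [1.3, -0.5, 0.4]
opening: 0.0867
gripper_force: 0.0
```

Call:
move_arm(
  moves=[8.7,0,0,-4,0,0,0,8.7,0,0,-4,0,0,0,8.7,0,0,-3,0,0,0,8.7,-4,0,-2,0,0,0,8.7,-4,0,0,0,0,0,8.7,-4,0,0,0,0,0,8.7,-4,0,0,0,0,0,8.7,-2,0,0,0,0,0],
)

```text
clock: 26.6
tool_pos: [0.4577, -0.1286, 0.2547]
orientation: [-179.9, 0.0, -89.6]
force: [1.1, 0.0, 0.4]
opening: 0.0871
gripper_force: 0.0
```

```bash
python3 - <<'E'
from m import *
snap('wrist','w7');snap('side','s7');snap('top','t7')
o=ctrl.get_obs();print(o['tool_pos'].round(4),o['clock'])
O=dict(short=((.458,-.138),.06),jar=((.457,-.223),.1),small=((.458,-.31),.13))
for f in('w7','s7'): meas(f,O)
meas('t7',dict(tall=((.5355,.277),.09),blue=((.419,.19),.15),white=((.6616,.2376),.15),brown=((.65,.341),.1)))
cv2.imwrite('pics/c7.png',cv2.resize(cv2.imread('pics/s7.png')[150:390,240:560],(800,600)))
E
```

```text
[ 0.4581 -0.1297  0.2546] 26.75
w7 short [ 0.4584 -0.1368] r 0.031 top 0.05
w7 jar [ 0.4572 -0.2233] r 0.0308 top 0.0924
w7 small [ 0.4572 -0.2233] r 0.0308 top 0.0924
s7 short [ 0.4581 -0.1413] r 0.0326 top 0.0503
s7 jar [ 0.4558 -0.2277] r 0.0309 top 0.0923
s7 small [ 0.4577 -0.3155] r 0.0165 top 0.1169
t7 tall [0.5362 0.2765] r 0.0313 top 0.0779
t7 blue none
t7 white [0.6614 0.2376] r 0.019 top 0.1372
t7 brown [0.6506 0.3406] r 0.0309 top 0.0897
```

View pics/c7.png

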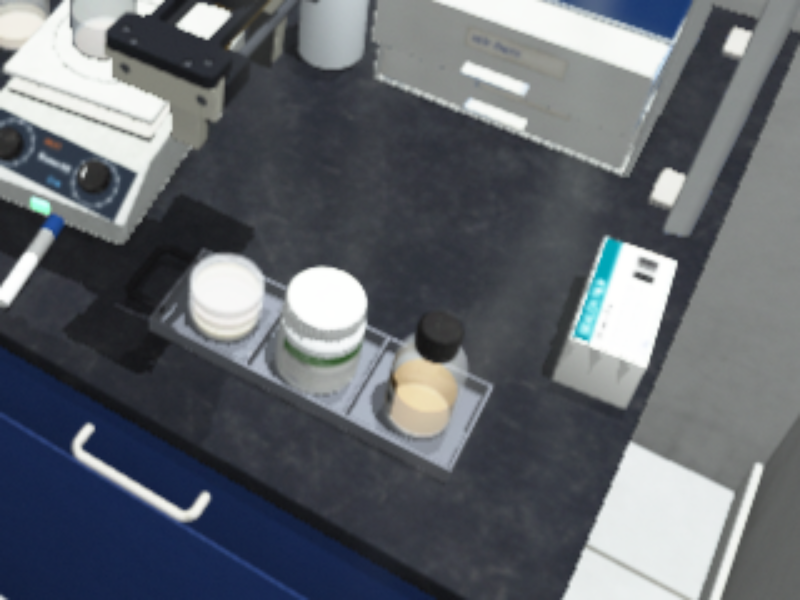

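View pics/w7.png

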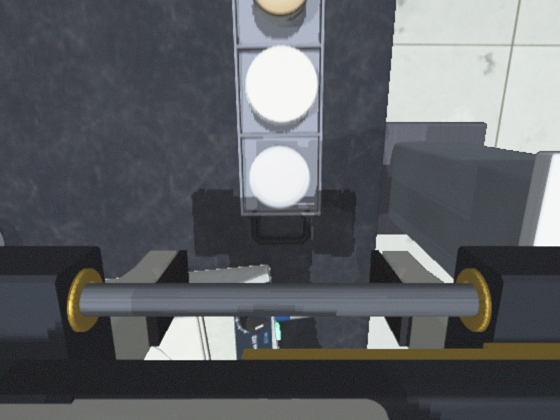

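Side crop: dishes (227,297), jar (322,330) and bottle (425,375) all stand upright in the right bays, and the tray is flat. The top camera missed the blue bottle because the arm hides it. I'll check it in the side picture, then hand in.

```bash
python3 - <<'E'
from m import *
for f in('side0','s7'): meas(f,dict(blue=((.42,.187),.15)))
print(ctrl.close_job())
E
```

```text
side0 blue [0.42   0.1866] r 0.0193 top 0.1366
s7 blue [0.4201 0.1863] r 0.0195 top 0.1365
the job is handed in; nothing more can be done
None
```

The job is handed in at about 27 s: the short dishes are in the handle bay, the jar in the middle and the small bottle at the far end, all upright, with the tall dish stack and both large bottles unmoved and the tray flat in the last pictures.

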